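Load the converter tray and lock it into the test bay

TASK

Complete the layer of converter modules in the tray: lay one of the two loose ones lengthwise beside the module already there, and the other crosswise over the end by the handle, all flat inside the rim. Then slide the loaded tray along the bench, without lifting it, fully home into the test bay and swing the latch shut across its front. Leave the other things on the bench where they are.

Things in the scene. Friction and masses are not known exactly. Their poses are not given: they have to be found in the camera images.
- module_a: power-converter module: black block 100 x 50 x 30 mm (long side along its x) with an aluminium rib on top, 60 mm long along x, 14 mm wide, 28 mm high (total 58 mm; grip the rib); about 0.14 kg; origin at the centre of its underside. This one lies in the tray from the start, lengthwise (its x along the tray's x), on the tray's +y side at the end far from the handle; it stays there.
- module_b: power-converter module: black block 100 x 50 x 30 mm (long side along its x) with an aluminium rib on top, 60 mm long along x, 14 mm wide, 28 mm high (total 58 mm; grip the rib); about 0.14 kg; origin at the centre of its underside. Lies loose on the bench; interchangeable with module_c.
- module_c: power-converter module: black block 100 x 50 x 30 mm (long side along its x) with an aluminium rib on top, 60 mm long along x, 14 mm wide, 28 mm high (total 58 mm; grip the rib); about 0.14 kg; origin at the centre of its underside. Lies loose on the bench; interchangeable with module_b.
- tray: aluminium tray with a slick underside on the bench, about 0.35 kg; origin at the centre of its underside, z up, x away from its handle. Base plate 168 (x) by 136 (y) mm, 4 mm thick; on it a rim 4 mm thick, 20 mm high above the bench, around an inner floor 160 (x) by 108 (y) mm, so that the plate sticks out 10 mm as a flange along both y sides
- tray_grip (a point): grip point of the tray's handle, a black upright fin on its front wall: 12 mm thick in y, from tray x = -83 to -123 mm, from 4 to 47 mm above the bench. The point is in the tray frame at x = -110, y = 0, 32 mm above the bench; axes as the tray's
- place_side (a point): on the tray floor (4 mm above the bench), in the tray frame at x = 28, y = -26.5 mm: where the centre of the underside of the module lying lengthwise beside module_a belongs (module's long side along the tray's x); axes as the tray's
- place_cross (a point): on the tray floor, in the tray frame at x = -53, y = 0 mm: where the centre of the underside of the crosswise module belongs, at the handle end (module's long side along the tray's y); axes as the tray's
- bay: open-sided aluminium test bay fixed on the bench; origin on the bench mid-mouth, z up, x points into the bay (the tray slides in that way, handle last). The tray slides on the bench between guides 142 mm apart, 14 mm high, with lips over its flanges (10 mm free beneath, 126 mm apart); flared lead-ins 12 mm high reach 32 mm out of the mouth and widen to about 160 mm. Back stop at x = 172 mm
- bay_guard (a point): middle of the front edge, underside, of the clear roof over the bay: bay x = -22, y = 0, 140 mm above the bench. The roof runs to x = 193 and y = +-100 mm, on posts at y = +-90, x = 30 and 170 mm; a white box 170 mm high stands behind it to x = 255 mm. No room for an upright gripper over the handle of a home tray or the shut latch: lean the tool back out of the bay about 40 degrees
- bay_home (a point): where the tray's origin lies when it is fully home against the back stop: bay x = 88, y = 0, on the bench; axes as the bay's
- latch (a joint): turn latch at the +y side of the bay's mouth: steel blade 8 mm wide, 6 mm thick, 76 mm long from its vertical pivot, 21.5 mm above the bench, swings level, stays where left. 0 = blade points straight out of the bay (bay -x, open); 1.57 = blade lies towards bay -y across the front of the home tray, shut (stop). Starts at about -0.3 to 0.15
- latch_pivot (a point): pivot of the latch: bay x = -6, y = 105 mm, 21.5 mm above the bench; axes as the bay's
- latch_pin (a point): point to grip on the latch's upright black pin (14 mm diameter, from 24 to 65 mm above the bench); this point is 47.5 mm above the bench, 50 mm from the pivot. With the latch at 0 it is at bay x = -51, y = 127 mm; closed, at bay x = -28, y = 60 mm
- adapter: bystander: black mains adapter, 85 x 50 x 34 mm with a paper label and no rib; origin at the centre of its underside
- multimeter: bystander: grey handheld meter 150 x 75 x 45 mm lying flat; origin at the centre of its underside
- solder_spool: bystander: metal solder spool, 60 mm diameter, 46 mm high; origin at the centre of its underside
- flux_jar: bystander: small amber jar, 50 mm diameter, 60 mm high; origin at the centre of its underside
- screwdriver: bystander: screwdriver 180 mm long, lying; origin under its middle
- mug: bystander: white mug 80 mm diameter, 90 mm high; origin at the centre of its underside
Things that resemble listed ones, but are neither listed nor needed, are in the scene too. Leave any red look-alike of the module_c alone. Of the things shaped like the tray, the aluminium one is meant.

How it is judged (in metres and radians):
On the way, in this order (a step that is already met when the one before it is completed fails the run):
1. a first loose module lies in one of the two free places in the tray and is released ((((horizontal distance between module_b and place_side below 0.012 m and z of module_b in the frame of tray below 0.008 m and angle between module_b's own z axis and vertical below 0.06 rad and angle between the x axis of module_b and the x axis of tray, either way round below 0.15 rad) and contact force between the fingers and module_b below 0.1 N) or ((horizontal distance between module_b and place_cross below 0.012 m and z of module_b in the frame of tray below 0.008 m and angle between module_b's own z axis and vertical below 0.06 rad and angle between the x axis of module_b and the y axis of tray, either way round below 0.15 rad) and contact force between the fingers and module_b below 0.1 N) or ((horizontal distance between module_c and place_side below 0.012 m and z of module_c in the frame of tray below 0.008 m and angle between module_c's own z axis and vertical below 0.06 rad and angle between the x axis of module_c and the x axis of tray, either way round below 0.15 rad) and contact force between the fingers and module_c below 0.1 N) or ((horizontal distance between module_c and place_cross below 0.012 m and z of module_c in the frame of tray below 0.008 m and angle between module_c's own z axis and vertical below 0.06 rad and angle between the x axis of module_c and the y axis of tray, either way round below 0.15 rad) and contact force between the fingers and module_c below 0.1 N))), for 0.2 s.
2. all three modules lie in the tray in the pattern, released (x of module_a in the frame of tray between 0.016 and 0.04 m and y of module_a in the frame of tray between 0.0145 and 0.0385 m and z of module_a in the frame of tray below 0.008 m and angle between module_a's own z axis and vertical below 0.06 rad and angle between the x axis of module_a and the x axis of tray, either way round below 0.15 rad and (((horizontal distance between module_b and place_side below 0.012 m and z of module_b in the frame of tray below 0.008 m and angle between module_b's own z axis and vertical below 0.06 rad and angle between the x axis of module_b and the x axis of tray, either way round below 0.15 rad) and (horizontal distance between module_c and place_cross below 0.012 m and z of module_c in the frame of tray below 0.008 m and angle between module_c's own z axis and vertical below 0.06 rad and angle between the x axis of module_c and the y axis of tray, either way round below 0.15 rad)) or ((horizontal distance between module_c and place_side below 0.012 m and z of module_c in the frame of tray below 0.008 m and angle between module_c's own z axis and vertical below 0.06 rad and angle between the x axis of module_c and the x axis of tray, either way round below 0.15 rad) and (horizontal distance between module_b and place_cross below 0.012 m and z of module_b in the frame of tray below 0.008 m and angle between module_b's own z axis and vertical below 0.06 rad and angle between the x axis of module_b and the y axis of tray, either way round below 0.15 rad))) and contact force between the fingers and module_b below 0.1 N and contact force between the fingers and module_c below 0.1 N), for 0.2 s.
3. the loaded tray is fully home in the bay (x of module_a in the frame of tray between 0.016 and 0.04 m and y of module_a in the frame of tray between 0.0145 and 0.0385 m and z of module_a in the frame of tray below 0.008 m and angle between module_a's own z axis and vertical below 0.06 rad and angle between the x axis of module_a and the x axis of tray, either way round below 0.15 rad and (((horizontal distance between module_b and place_side below 0.012 m and z of module_b in the frame of tray below 0.008 m and angle between module_b's own z axis and vertical below 0.06 rad and angle between the x axis of module_b and the x axis of tray, either way round below 0.15 rad) and (horizontal distance between module_c and place_cross below 0.012 m and z of module_c in the frame of tray below 0.008 m and angle between module_c's own z axis and vertical below 0.06 rad and angle between the x axis of module_c and the y axis of tray, either way round below 0.15 rad)) or ((horizontal distance between module_c and place_side below 0.012 m and z of module_c in the frame of tray below 0.008 m and angle between module_c's own z axis and vertical below 0.06 rad and angle between the x axis of module_c and the x axis of tray, either way round below 0.15 rad) and (horizontal distance between module_b and place_cross below 0.012 m and z of module_b in the frame of tray below 0.008 m and angle between module_b's own z axis and vertical below 0.06 rad and angle between the x axis of module_b and the y axis of tray, either way round below 0.15 rad))) and x of tray in the frame of bay above 0.083 m and y of tray in the frame of bay between -0.006 and 0.006 m and height (world z) of tray below 0.006 m and angle between tray's own z axis and vertical below 0.04 rad and angle between the x axis of tray and the x axis of bay, either way round below 0.07 rad), for 0.2 s.
4. the latch is shut across the tray (x of tray in the frame of bay above 0.083 m and y of tray in the frame of bay between -0.006 and 0.006 m and height (world z) of tray below 0.006 m and angle between tray's own z axis and vertical below 0.04 rad and angle between the x axis of tray and the x axis of bay, either way round below 0.07 rad and value of joint latch above 1.4 rad), for 0.2 s.
At the end, for the whole second after the job is handed in: Tray flat, within 5 mm of fully home in the bay, 6 mm of its middle, 4 degrees square; module_a in its place, one module beside it, one crosswise at the handle end (centres within 12 mm of their places, flat, within 8 degrees); latch at 1.40 rad or more; all at rest (all of step 4 and x of module_a in the frame of tray between 0.016 and 0.04 m and y of module_a in the frame of tray between 0.0145 and 0.0385 m and z of module_a in the frame of tray below 0.008 m and angle between module_a's own z axis and vertical below 0.06 rad and angle between the x axis of module_a and the x axis of tray, either way round below 0.15 rad and (((horizontal distance between module_b and place_side below 0.012 m and z of module_b in the frame of tray below 0.008 m and angle between module_b's own z axis and vertical below 0.06 rad and angle between the x axis of module_b and the x axis of tray, either way round below 0.15 rad) and (horizontal distance between module_c and place_cross below 0.012 m and z of module_c in the frame of tray below 0.008 m and angle between module_c's own z axis and vertical below 0.06 rad and angle between the x axis of module_c and the y axis of tray, either way round below 0.15 rad)) or ((horizontal distance between module_c and place_side below 0.012 m and z of module_c in the frame of tray below 0.008 m and angle between module_c's own z axis and vertical below 0.06 rad and angle between the x axis of module_c and the x axis of tray, either way round below 0.15 rad) and (horizontal distance between module_b and place_cross below 0.012 m and z of module_b in the frame of tray below 0.008 m and angle between module_b's own z axis and vertical below 0.06 rad and angle between the x axis of module_b and the y axis of tray, either way round below 0.15 rad))) and linear speed of each of module_a, module_b, module_c, tray below 0.02 m/s); the robot touches nothing.
It fails at once if the tray is lifted more than 20 mm off the bench or tipped more than 10 degrees (height (world z) of tray above 0.02 m or angle between tray's own z axis and vertical above 0.18 rad).
It fails at once if another thing on the bench is moved more than 30 mm (distance of any of adapter, multimeter, solder_spool, flux_jar, screwdriver, mug from where it was at the start of the episode above 0.03 m).
It also fails if it takes over 72 s, if anything falls off the work surface, if the arm or the gripper's body presses on something with over 40 N, if the wrist force passes 120 N, or if a joint passes its speed limit or range.

ROBOT

A 6-joint arm with a two-finger parallel gripper is mounted at the origin on the work surface. World frame = base frame: x ahead of the robot, y to its left, z up, the work surface at z = 0. Lengths are in m, angles in degrees, forces in N, time in s.
With the tool pointing down it reaches from about 0.325 to 0.775 m from the base axis. Payload 5.5 kg.
Tool frame: the origin (TCP) lies at the centre of the arm's flange, where the gripper is bolted on; the fingertips stand 182 mm ahead of it and the grasp point (between the pads) lies 163 mm ahead of it; z points along the fingers, y is the line along which they close (so a half turn about z gives the same grasp; the last joint's range is limited). The gripper opens to 88 mm and grips with 3 to 60 N. Pads are 20 mm wide; open, the fingers measure 115 mm over their backs; the gripper's body (75 mm by 178 mm) begins 61 mm behind the grasp point.
Start: joints at [63.558, 5.22, 70.514, -0, 104.267, -3.249], TCP at [0.236, 0.552, 0.405] pointing down, gripper open.
Joint ranges: [-164.24, 164.24], [-49.07, 125.15], [9.68, 141.18], [-86.29, 266.29], [3.28, 154.24], [-151.56, 151.56]. Speed limits (degrees/s): [147.25, 147.25, 172.46, 180, 180, 180].

INTERFACE

Orientations are given as [roll, pitch, yaw] about the fixed x, y, z axes, in that order (R = Rz(yaw) Ry(pitch) Rx(roll)).
In Python, from station import r gives the robot as it stands. The module is installed in compiled form; this text tells all that it offers. Calls block until the motion is done:
- r.reach(position, orientation): joint-space move of the TCP to a pose.
- r.servo_line(position, rotation=None, speed=0.15): straight line of the TCP; rotation=None keeps the orientation; speed is the mean speed in m/s.
- r.move_joints(angles): joint-space move.
- r.let_go() and r.grab(squeeze=None): open the fingers fully, or close them until they stop; squeeze is the grip in N (None keeps the last).
- r.wait(seconds).
- r.inverse_kinematics(position, orientation): joint angles nearest the present ones, or None.
- r.sense(): the state.
- r.snapshot(name): name is "side" or "top"; returns a dict with "frame" (420x560x3 uint8, red, green, blue), "fx", "fy", "cx", "cy" (pixels), "dist_coeffs" ([k1, k2, p1, p2, k3] as OpenCV has them; the pictures are not rectified), "R" (3x3) and "t" (3): a world point X has camera coordinates R X + t. Camera axes: x right, y down, z forward; pixel columns grow to the right and rows downward; lengths in m; the calibration is good to about 2 mm. A picture is of the moment at which its call begins. There is no depth.
A pose or a line that the arm cannot do raises r.IKError and nothing moves.
- r.hand_in(): hands the job in; it is judged then, once.
The state is a dict: "clock": time; "joints": joint angles; "joint_vel": joint speeds; "joint_torque": joint torques, N m; "tcp_pos": TCP position; "orientation": TCP orientation; "contact_force": force on the tool from outside, world axes, zero at the start; "torque": the same for the moment, N m; "opening": finger opening in m; "gripper_force": force on a finger pad.
Only numpy, scipy, OpenCV 4.12 (cv2) and the standard library are available. Lean on these libraries where they do the work, as an engineer would, in place of code of your own. Each camera call takes 0.05 s, during which the arm holds its last target. There are 200 camera calls.

## Working session

There is one attempt and no reset: what is moved stays moved. The work goes in short steps, each a Python script; the robot and the scene stay as the last script left them, time stands still between calls to the robot, and variables do not carry over. Pictures are saved under pics/ and viewed, at most 10 in all, crops included, and the job is handed in when it is done.

```bash
mkdir -p pics; ls; python3 - <<'E'
from station import r
import cv2,numpy as np
for n in("top","side"):
    s=r.snapshot(n); cv2.imwrite(f"pics/{n}0.png",s["frame"][:,:,::-1])
    R=np.array(s["R"]);print(n,s["fx"],s["fy"],s["cx"],s["cy"],s["dist_coeffs"],(-R.T@np.array(s["t"])).round(3),R.round(3).tolist())
print(r.sense()["clock"])
E
```

```text
pics
top 471.30115933628167 471.30115933628167 275.5795344994693 211.77880808475769 [0.02850034 0.         0.         0.         0.        ] [0.391 0.147 1.309] [[0.018, -1.0, -0.003], [-0.99, -0.017, -0.138], [0.138, 0.005, -0.99]]
side 497.96375993401284 497.96375993401284 267.1994554445383 206.57333099393986 [-0.09628123  0.          0.          0.          0.        ] [0.476 1.017 1.088] [[-0.996, -0.09, -0.019], [-0.055, 0.744, -0.666], [0.074, -0.663, -0.745]]
0.1
```

View pics/top0.png

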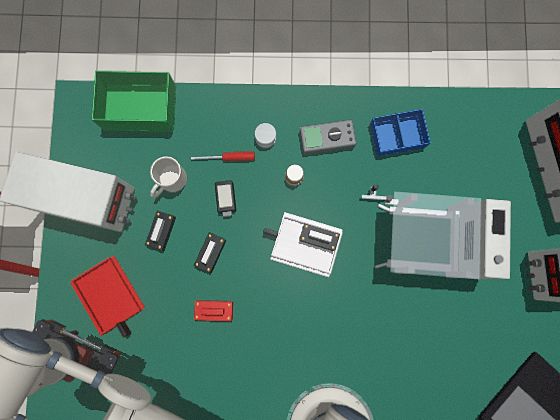

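View pics/side0.png

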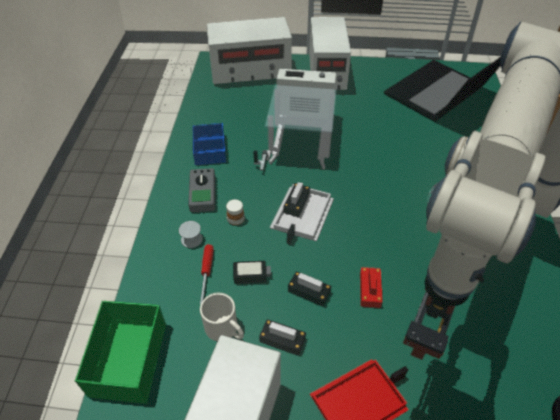

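The top view shows these candidates:
- **Modules:** ribbed black modules are at (160,231) and (209,252). The black thing at (226,196) is the adapter, with a label and no rib, and (213,311) is the red look-alike.
- **Trays:** the aluminium tray is at (307,243) with its handle at (270,233). The red tray at (108,295) isn't meant.
- **Bay:** it is at (440,235), with its mouth facing left (world +y). The latch pin is at about (374,188).

Next I'll confirm these in enlarged crops.

```bash
python3 - <<'E'
import cv2
a=cv2.imread("pics/top0.png"); 
cv2.imwrite("pics/c1.png",cv2.resize(a[175:325,140:350],None,fx=3.8,fy=3.8,interpolation=cv2.INTER_CUBIC))
cv2.imwrite("pics/c2.png",cv2.resize(a[175:290,355:515],None,fx=5,fy=5,interpolation=cv2.INTER_CUBIC))
E
```

```text
(no output)
```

View pics/c1.png

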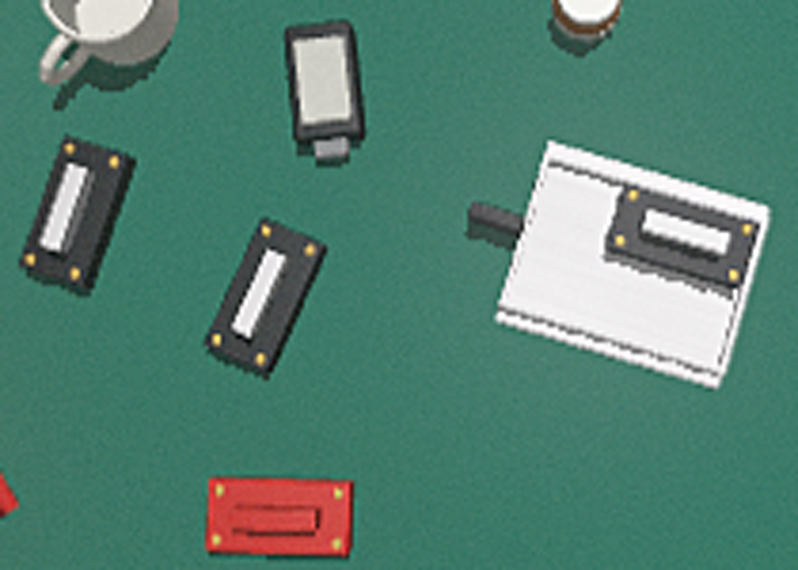

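View pics/c2.png

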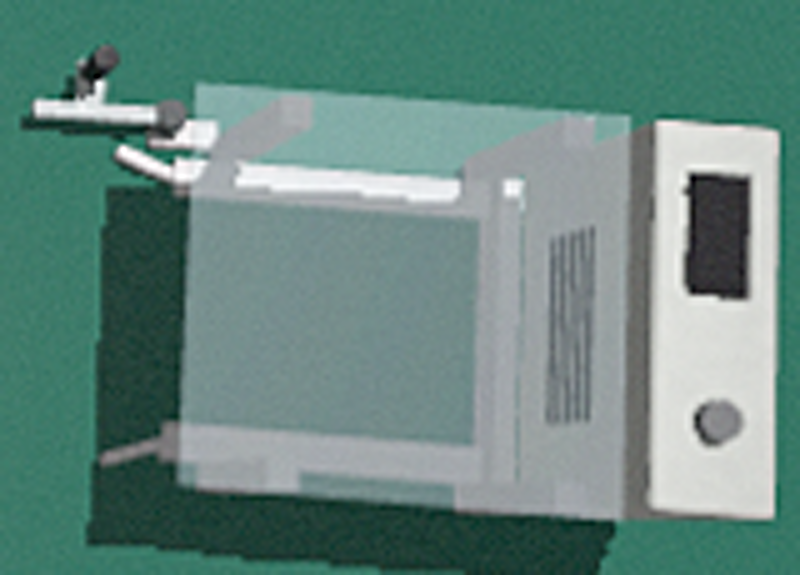

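The crops confirm both loose modules: each has four gold screws and an aluminium rib, while the adapter has a label only. The tray and the open latch are clear too, with the pin top at crop (103,57) and the pivot knob at (172,117). Now I'll calculate the poses.

```bash
cat > h.py <<'E'
import cv2,numpy as np
from station import r
from scipy.optimize import least_squares
from scipy.spatial.transform import Rotation as Ro
def toW(s,px,z):
    K=np.array([[s["fx"],0,s["cx"]],[0,s["fy"],s["cy"]],[0,0,1]])
    u=cv2.undistortPoints(np.array(px,float).reshape(-1,1,2),K,np.array(s["dist_coeffs"]))[:,0]
    R=np.array(s["R"]);c=-R.T@np.array(s["t"]);d=np.c_[u,np.ones(len(u))]@R
    return (c+d*((np.broadcast_to(z,len(u))-c[2])/d[:,2])[:,None])[:,:2]
def comps(m,lo,hi):
    n,l,st,ce=cv2.connectedComponentsWithStats(m.astype(np.uint8),connectivity=8)
    return [(st[i,4],ce[i],l==i) for i in range(1,n) if lo<=st[i,4]<=hi]
def rect(s,m,z):
    """centre, sizes, angle of long side (deg) of a mask laid on the plane z"""
    c=max(cv2.findContours(m.astype(np.uint8),cv2.RETR_EXTERNAL,cv2.CHAIN_APPROX_NONE)[0],key=len)
    p=toW(s,c[:,0],z); b=cv2.boxPoints(cv2.minAreaRect((p*1000).astype(np.float32)))
    e=[b[1]-b[0],b[2]-b[1]];L=[np.hypot(*x) for x in e];v=e[int(np.argmax(L))]
    return b.mean(0)/1000,np.sort(L),np.degrees(np.arctan2(v[1],v[0]))%180
def masks(s):
    h=cv2.cvtColor(s["frame"],cv2.COLOR_RGB2HSV).astype(int)
    gold=(abs(h[...,0]-21)<10)&(h[...,1]>70)&(h[...,2]>110)
    white=(h[...,1]<45)&(h[...,2]>170)
    return gold,white
E
python3 - <<'E'
from h import *
s=r.snapshot("top");g,w=masks(s)
for n,x,y in(("mL",160,231),("mM",209,252),("mA",320,236)):
    p=[c for a,c,_ in comps(g,1,20) if abs(c[0]-x)<25 and abs(c[1]-y)<25]
    W=toW(s,p,.031);print(n,len(p),W.mean(0).round(4),(W-W.mean(0)).round(3).tolist())
    for a,c,m in comps(w,20,300):
        if np.hypot(c[0]-x,c[1]-y)<12: print("  rib",a,toW(s,[c],.058).round(4),rect(s,m,.058))
for a,c,m in comps(w,1000,6000):
    if np.hypot(c[0]-305,c[1]-245)<30: print("tray",a,c,rect(s,m,.004))
o=np.array([355,175]);f=lambda p:(np.array(p)+.5)/5+o-.5
pts=[(196,84,-22,100,.143),(178,487,-22,-100,.143),(628,519,193,-100,.143),(779,130,255,None,.17),(172,117,-6,105,.03)]
W=toW(s,[f(p[:2]) for p in pts],[p[4] for p in pts]);print(W.round(4).tolist())
B=np.array([[p[2],p[3]] for p in pts if p[3]is not None])/1000;Q=np.array([w for w,p in zip(W,pts) if p[3]is not None])
fn=lambda v:(np.c_[B[:,0]*np.cos(v[2])-B[:,1]*np.sin(v[2]),B[:,0]*np.sin(v[2])+B[:,1]*np.cos(v[2])]+v[:2]-Q).ravel()
q=least_squares(fn,[.45,-.1,-1.57]);print("bay",q.x.round(4),np.degrees(q.x[2]),(q.fun*1000).round(1))
print("pin",toW(s,[f((103,57))],.065),"guides",toW(s,[f((235,163)),f((162,423)),f((480,183))],.014).round(4).tolist())
E
```

```text
mL 4 [0.5132 0.4707] [[0.045, 0.004], [0.036, -0.028], [-0.036, 0.028], [-0.045, -0.004]]
  rib 118 [[0.5131 0.4699]] (array([0.5130462 , 0.47008067], dtype=float32), array([13.572494, 60.275085], dtype=float32), np.float32(163.294))
mM 4 [0.4555 0.3318] [[0.046, 0.0], [0.032, -0.032], [-0.033, 0.032], [-0.046, 0.0]]
  rib 118 [[0.4558 0.3314]] (array([0.45568085, 0.33153114], dtype=float32), array([13.464129, 60.1899  ], dtype=float32), np.float32(157.5704))
mA 4 [0.5035 0.0331] [[0.028, 0.036], [0.005, -0.045], [-0.005, 0.045], [-0.028, -0.036]]
  rib 130 [[0.5035 0.0333]] (array([0.5035351 , 0.03359205], dtype=float32), array([15.132687, 59.36222 ], dtype=float32), np.float32(74.23616))
tray 2160 [302.16990741 246.13240741] (array([0.48420984, 0.06664941], dtype=float32), array([137.29045, 170.87393], dtype=float32), np.float32(74.14446))
[[0.61, -0.1428], [0.4093, -0.1306], [0.3983, -0.3482], [0.5869, -0.4172], [0.6126, -0.1574]]
bay [ 0.5081 -0.159  -1.6214] -92.89874300950844 [-0.9  0.7  0.  -1.4  0.2  1.5  0.7 -0.9]
pin [[ 0.63855862 -0.11275234]] guides [[0.5902, -0.1956], [0.4459, -0.1532], [0.5813, -0.33]]
```

```bash
cat >> h.py <<'E'
TRAY=(.4842,.0666,-105.87); BAY=(.5081,-.159,-92.9)
def P(f,x,y):
    a=np.radians(f[2]);return np.array([f[0]+x*np.cos(a)-y*np.sin(a),f[1]+x*np.sin(a)+y*np.cos(a)])
def down(xy,z,al):
    """pose with tool down, closing along al (deg); picks the half turn with the smaller last joint"""
    best=None
    for k in(90,-90):
        o=[180,0,(al+k+180)%360-180];q=r.inverse_kinematics([*xy,z],o)
        if q is not None and (best is None or abs(q[5])<best[0]): best=(abs(q[5]),o)
    return [*xy,z],best[1]
def pick_place(src,sal,dst,dal):
    p,o=down(src,.32,sal);r.reach(p,o);r.servo_line([*src,.215],speed=.2)
    r.grab(25);print("grip",r.sense()["opening"],r.sense()["gripper_force"],r.sense()["clock"])
    r.servo_line([*src,.32],speed=.25)
    p,o=down(dst,.32,dal);r.reach(p,o)
    print("held",r.sense()["opening"]);r.servo_line([*dst,.2205],speed=.12)
    print("F",np.round(r.sense()["contact_force"],1));r.let_go();r.servo_line([*dst,.33],speed=.25);print(r.sense()["clock"])
E
python3 - <<'E'
from h import *
pick_place((.4556,.3316),157.8,P(TRAY,.027,-.0265),TRAY[2])
E
```

```text
grip 0.059948643179786064 25.000098645687103 2.6
held 0.06004110329359872
F [-0.4 -0.3 -1.4]
7.2917
```

```bash
python3 - <<'E'
from h import *
pick_place((.5132,.4704),163.4,P(TRAY,-.0515,0),TRAY[2]+90)
r.reach([.45,.28,.38],r.sense()["orientation"])
s=r.snapshot("top");g,w=masks(s);cv2.imwrite("pics/c3.png",cv2.resize(s["frame"][190:290,250:390,::-1],None,fx=5,fy=5))
def inv(W):
    a=np.radians(TRAY[2]);d=W-np.array(TRAY[:2]);return d@np.array([[np.cos(a),-np.sin(a)],[np.sin(a),np.cos(a)]])
for n,x,y in(("A",.028,.0265),("side",.028,-.0265),("cross",-.053,0)):
    c=[c for a,c,_ in comps(g,1,20)];T=inv(toW(s,c,.035))
    t=T[(abs(T-[x,y])<((.03,.055) if n=="cross" else (.055,.025))).all(1)];print(n,len(t),t.mean(0).round(4),t.round(3).tolist())
print(r.sense()["clock"])
E
```

```text
grip 0.059828670967153524 25.000104010105133 10.45
held 0.0597428782338342
F [-0.6  0.  -1.4]
14.5583
A 4 [0.0269 0.0272] [[-0.015, 0.044], [0.069, 0.045], [-0.015, 0.01], [0.069, 0.01]]
side 4 [ 0.0259 -0.025 ] [[-0.016, -0.007], [0.068, -0.009], [-0.017, -0.041], [0.068, -0.042]]
cross 4 [-0.0513  0.0006] [[-0.068, 0.042], [-0.034, 0.043], [-0.068, -0.042], [-0.034, -0.041]]
15.35
```

View pics/c3.png

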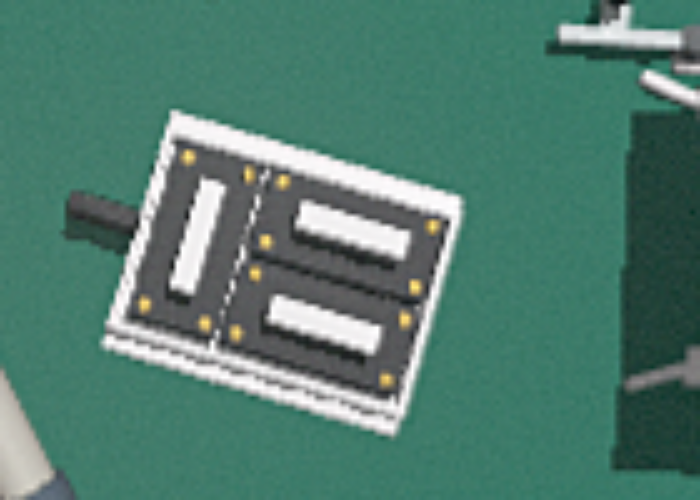

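All three modules sit flat in the tray pattern, within about 2 mm. Next I'll check that leaned-tool poses exist for the slide.

```bash
cat >> h.py <<'E'
def lean(pt,yaw,tilt,sg,back=0.):
    """TCP pose for grasp point pt, fingers along (sin t,0,-cos t) turned by yaw, closing across"""
    t=np.radians(tilt);Z=Ro.from_euler('z',yaw,degrees=True)
    z=Z.apply([np.sin(t),0,-np.cos(t)]);y=sg*Z.apply([0,1,0])
    M=np.c_[np.cross(y,z),y,z];return (np.array(pt)-(.163+back)*z).tolist(),Ro.from_matrix(M).as_euler('xyz',degrees=True).tolist()
def trayTCP(pose,sg,back=0.,tilt=40):  # pose = tray (x,y,yaw) in world
    return lean([*P(pose,-.110,0),.032],pose[2],tilt,sg,back)
def bayTCP(x,sg,y=0.,back=0.): return trayTCP((*P(BAY,x,y),BAY[2]),sg,back)
E
python3 - <<'E'
from h import *
for sg in(1,-1):
    L=[trayTCP(TRAY,sg,.1),trayTCP(TRAY,sg)]+[bayTCP(x,sg) for x in(-.16,-.08,0,.088)]+[bayTCP(.088,sg,0,.1)]
    # latch pin, tool leaned in bay yaw, at several angles
    for th in(0,.5,1,1.57):
        c,s_=np.cos(th),np.sin(th);o=np.array([-.045*c-.022*s_,-.045*s_+.022*c])
        L.append(lean([*P(BAY,*(o+[-.006,.105])),.0475],BAY[2],40,sg))
    print(sg,[None if (q:=r.inverse_kinematics(*a)) is None else np.round(q).astype(int).tolist() for a in L])
E
```

```text
1 [[34, 29, 64, -28, 117, 44], [31, 25, 77, -28, 107, 45], [28, 16, 88, -34, 98, 33], [21, 10, 95, -36, 93, 28], [14, 6, 100, -38, 88, 23], [5, 2, 104, -40, 83, 16], [11, 0, 98, -39, 93, 16], [6, 20, 82, -40, 87, 14], [6, 17, 86, -39, 86, 15], [6, 13, 90, -40, 86, 15], [4, 10, 94, -40, 84, 14]]
-1 [[34, 29, 64, -28, 117, -136], [31, 25, 77, -28, 107, -135], [28, 16, 88, -34, 98, -147], None, None, None, None, None, None, None, None]
```

```bash
python3 - <<'E'
from h import *
r.reach(*trayTCP(TRAY,1,.1));p,o=trayTCP(TRAY,1);r.servo_line(p,speed=.12)
r.grab(35);print(r.sense()["opening"])
F=lambda:np.round(r.sense()["contact_force"],1).tolist()
print(F())
for k in(.5,1):
    b=np.array([*P(BAY,-.15,0),BAY[2]]);p,o=trayTCP(tuple(np.array(TRAY)*(1-k)+b*k),1);r.servo_line(p,o,speed=.08)
print(F());s=r.snapshot("top");cv2.imwrite("pics/c4.png",cv2.resize(s["frame"][180:290,250:450,::-1],None,fx=4,fy=4))
for x in(-.06,.0):
    p,o=bayTCP(x,1);r.servo_line(p,o,speed=.08);print(x,F())
print(r.sense()["clock"],r.sense()["opening"])
s=r.snapshot("top");cv2.imwrite("pics/c5.png",cv2.resize(s["frame"][170:300,290:490,::-1],None,fx=4,fy=4))
E
```

```text
0.012153438871795316
[0.7, -0.3, 0.3]
[0.5, -1.4, -0.0]
-0.06 [-0.0, -3.0, -0.9]
0.0 [-0.8, -2.4, -1.2]
21.6167 0.011779488468965519
```

View pics/c5.png

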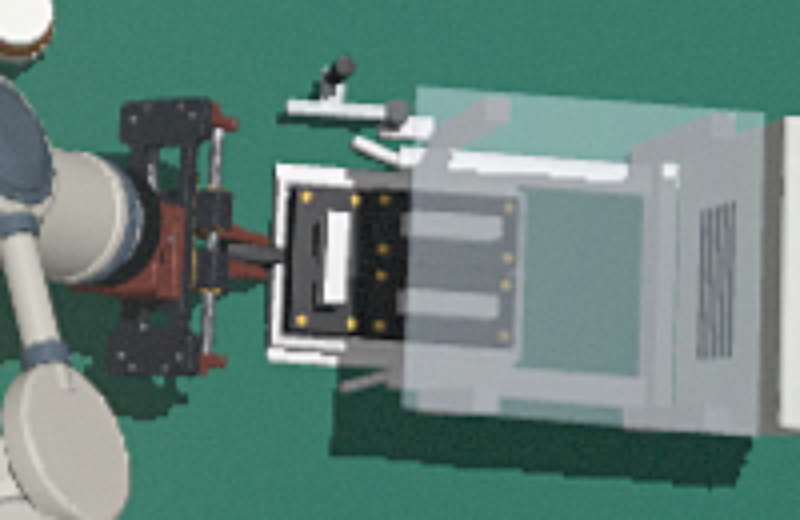

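The tray has entered between the guides, square and centred, with forces of about 3 N. The body clears the latch, so I'll push it home.

```bash
python3 - <<'E'
from h import *
p,o=bayTCP(.08,1);r.servo_line(p,o,speed=.07)
F=lambda:np.array(r.sense()["contact_force"])
print(F().round(1))
for x in np.arange(.082,.0945,.0015):
    p,o=bayTCP(x,1);r.servo_line(p,o,speed=.03);f=F();print(round(x,4),f.round(1))
    if f[1]>12: break
r.let_go();r.wait(.2);p,o=bayTCP(x,1,0,.11);r.servo_line(p,o,speed=.15)
print(r.sense()["clock"],F().round(1))
s=r.snapshot("top");cv2.imwrite("pics/c6.png",cv2.resize(s["frame"][170:300,340:500,::-1],None,fx=5,fy=4.6))
E
```

```text
[-0.4 -2.8 -1.2]
0.082 [-0.1  0.8 -1.2]
0.0835 [-0.   2.1 -1.9]
0.085 [ 0.8  1.9 -0.7]
0.0865 [ 1.6  0.9 -1.7]
0.088 [ 1.9  6.5 -1.3]
0.0895 [ 2.5 13.   1. ]
26.775 [-0.3  0.7 -0.4]
```

View pics/c6.png

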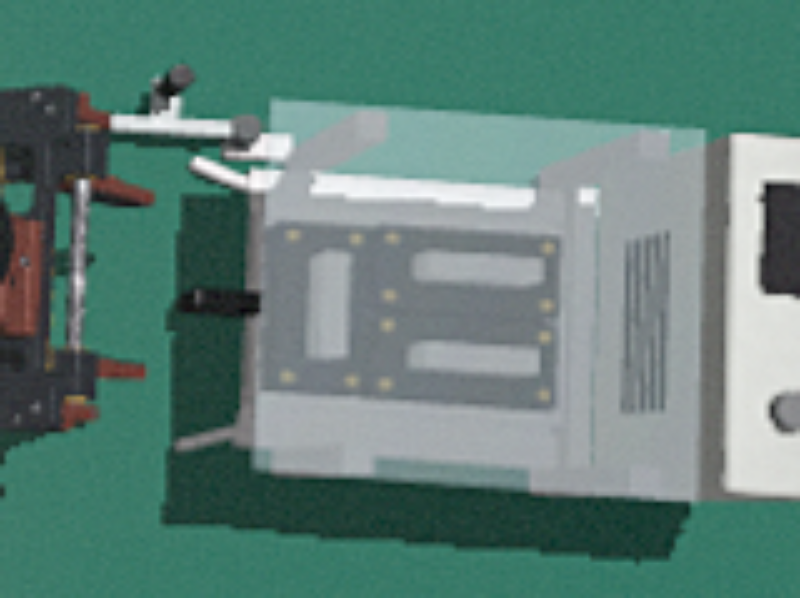

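The tray is home: handle tip at (185,298), modules in their pattern, and back-stop contact came at the expected 88 mm. Now the latch: I'll grip the pin and sweep to 1.25 rad, because opening any further round would touch the handle. Then I'll push it shut with closed fingers.

```bash
python3 - <<'E'
from h import *
F=lambda:np.array(r.sense()["contact_force"]).round(1)
def pin(th):
    c,s=np.cos(th),np.sin(th);return np.array([-.006-.045*c-.022*s,.105-.045*s+.022*c])
L=lambda b,back=0,z=.052:lean([*P(BAY,*b),z],BAY[2],40,1,back)
r.reach(*L(pin(0),.1));r.servo_line(L(pin(0))[0],speed=.12)
r.grab(15);print(r.sense()["opening"],F())
for th in np.linspace(0,1.25,8)[1:]: r.servo_line(L(pin(th))[0],speed=.08)
print(F(),r.sense()["opening"])
r.let_go();r.servo_line(L(pin(1.25),.09)[0],speed=.15);r.grab(10)
# closed fingers behind the pin, then push into the bay
st=np.array([-.085,.064]);r.servo_line(L(st,.05)[0],speed=.15);r.servo_line(L(st)[0],speed=.12);print(F())
for x in np.arange(-.08,-.03,.002):
    r.servo_line(L((x,.064))[0],speed=.05);f=F();print(round(x,3),f)
    if f[1]>12: break
r.servo_line(L((x-.02,.064))[0],speed=.1);r.servo_line(L((x-.02,.064),.12)[0],speed=.15)
print(r.sense()["clock"],F())
s=r.snapshot("top");cv2.imwrite("pics/c7.png",cv2.resize(s["frame"][170:300,340:500,::-1],None,fx=5,fy=4.6))
E
```

```text
0.013591532755234921 [ 1.4  0.2 -0.8]
[ 2.7 -1.2  3.5] 0.013695213284552744
[-0.9 -0.3  0.3]
-0.08 [ 0.5  0.6 -0. ]
-0.078 [-0.2  0.2  0.5]
-0.076 [-0.4 -0.5 -0.6]
-0.074 [-0.5  0.7  0.8]
-0.072 [ 0.7 -0.3  0. ]
-0.07 [ 0.1  1.4 -0.6]
-0.068 [-1.   0.7 -0.4]
-0.066 [-0.4  1.4  0.2]
-0.064 [-3.4  5.9  2. ]
-0.062 [-1.4  3.3 -0.7]
-0.06 [-0.6  2.1 -0.7]
-0.058 [-2.7  3.1  0. ]
-0.056 [-3.3  3.   0.1]
-0.054 [-4.9  5.   0.8]
-0.052 [-5.7  8.3  1.5]
-0.05 [-7.2 14.8  2.9]
40.8833 [-0.1 -0.8  0.1]
```

View pics/c7.png

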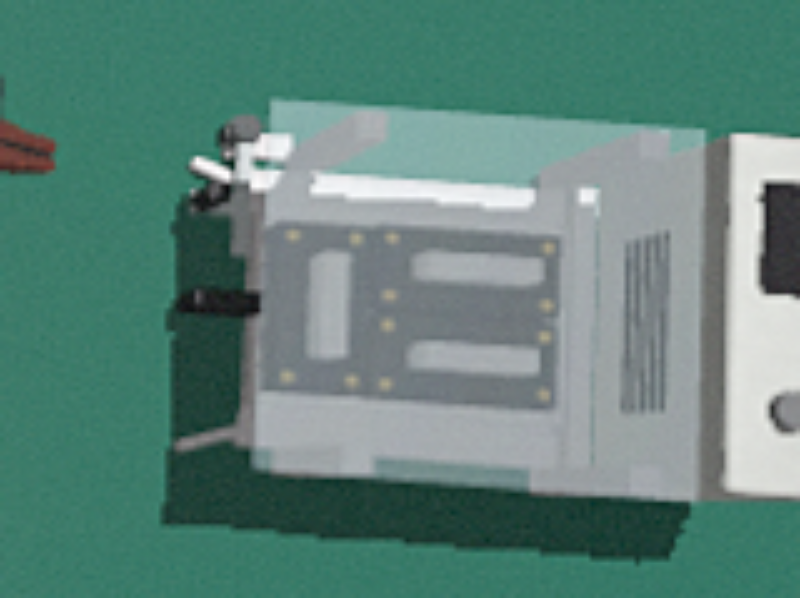

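The latch blade lies across the tray front, from the pivot at (240,130) to its tip at about (241,255). That is parallel to the roof edge; at 1.4 rad the tip would be near x = 213. The tray and modules haven't moved and the gripper is clear, so I'm handing in.

```bash
python3 -c "
from station import r
r.wait(.3);print(r.hand_in(), r.sense()['clock'])"
```

```text
the job is handed in; nothing more can be done
the job is handed in; nothing more can be done
```

The job is handed in at about 42 s of the 72 s limit: both loose modules are in the tray pattern, and the tray is home in the bay with the latch shut across its front; no verdict came back, so this rests on the last pictures and contact forces.

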